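# Clip self-closing tongs onto a padlock for buffing

## Robot

A 6-joint arm with a two-finger parallel gripper is mounted at the origin on a cart in front of the work surface, level with it; the furniture and walls round the work are solid. World frame = base frame: x ahead of the robot, y to its left, z up, the work surface at z = 0. Lengths are in mm, angles in rad, forces in N, time in s.
With the tool pointing down it reaches from about 400 to 825 mm from the base axis. Payload 7 kg.
Tool frame: the origin (TCP) lies midway between the tips of the shut fingers; the grasp point (between the pads) lies 19 mm behind it; z points along the fingers, y is the line along which they close (so a half turn about z gives the same grasp; the last joint's range is limited). The gripper opens to 88 mm and grips with 3 to 60 N. Pads are 19 mm wide; open, the fingers measure 130 mm over their backs; the gripper's body (78 mm by 193 mm) begins 47 mm behind the grasp point.
Start: joints at [-0.871, 0.359, 0.012, 0, -1.224, -0.288], TCP at [270.147, -618.559, 226.561] pointing down, gripper open.
Joint ranges: [-3.07, 3.07], [-1.43, 2.12], [-1.02, 1.25], [-3.03, 1.67], [-3.05, -0], [-3.03, 3.03]. Speed limits (rad/s): [2.39, 2.39, 3.01, 3.14, 3.14, 3.14].

## Interface

Orientations are given as a rotation vector (axis times angle).
In Python, from cell import status, optics, close_job gives the robot as it stands. The module is installed in compiled form; this text tells all that it offers.
- The arm moves only by the tool jog_arm, never from a script. Its argument "deltas" is one flat list of numbers, 7 for each row, row after row: the opening in per cent of the stroke, from 0 (shut) to 100 (fully open), then the shift along the tool's x, y, z normalised to -1 to 1, where 1 is 0.3 m, then the turn, a rotation vector about the tool's x, y, z normalised to -1 to 1, where 1 is 90 degrees. In form: [grip, tx, ty, tz, rx, ry, rz, grip, tx, ty, tz, rx, ry, rz, ...]. A call has 1 to 5 rows; each row is the pose to reach, as a shift and turn from the pose commanded when the call began, along the tool's axes at that moment; what a row does not reach only later rows make up. A row lasts 1/10 s, in which the tool goes at most 50 mm and 8.59 degrees, less where a joint would pass 70% of its speed; a pose out of reach is approached as far as the arm can. A call with a number of a shift or a turn outside -1 to 1 is refused whole. A call with a gripper value outside its range is refused whole. The fingers move at their own pace and stop on an object; "grip_force" is the grip in N (left out, the last holds). Time passes only in rows, so rows that repeat a pose let the fingers close. It gives the time, the measured TCP pose, the force, the opening and the grip force at its end, in the units of the state.
- status.get_state(): the state, without advancing time (a new reading comes with each control period).
- optics.capture(name): name is "scene" or "side" or "wrist"; returns a dict with "img" (480x640x3 uint8, red, green, blue), "vertical_fov" (degrees; the focal length in pixels is half the picture's height over the tangent of half this angle, whatever the lens; pixels are square), "cx", "cy" (the principal point, pixels), "R" (3x3) and "t" (3): a world point X has camera coordinates R X + t; the wrist camera has in their place "T_tool_cam" (4x4, takes a point from camera to tool coordinates, whose origin is the TCP and whose axes are the flange's). Camera axes: x right, y down, z forward; pixel columns grow to the right and rows downward; lengths in mm; the calibration is good to about 2 mm. A picture is of the moment at which its call begins: read the wrist's pose just before it. There is no depth.
- close_job(): hands the job in; it is judged then, once.
The state is a dict: "time": time; "joints": joint angles; "joint_velocities": joint speeds; "tau": joint torques, N m; "eef_pos": TCP position; "ee_rot": TCP orientation; "wrist_force": force on the tool from outside, world axes, zero at the start; "moment": the same for the moment, N m; "width": finger opening in mm; "grasp_force": force on a finger pad.
Only numpy, scipy, OpenCV 4.12 (cv2) and the standard library are available. Lean on these libraries where they do the work, as an engineer would, in place of code of your own. Each camera call takes 0.05 s, during which the arm holds its last target. There are 200 camera calls.

## Task

The brass padlock is next for the buffing wheel. Squeeze the red sleeves of the self-closing tongs so that the jaws open, bring the jaws round the body of the padlock, and let go so that they grip it on its two broad faces, about the middle of its width. Leave the padlock standing upright where it is and the tongs lying flat on the bench, holding it; do not disturb the two tins and the lock cylinder.

Things in the scene. Friction and masses are not known exactly. Their poses are not given: they have to be found in the camera images.
- tongs: Self-closing cross-over tongs, bright steel, two red ribbed sleeves; 208 x 60 mm, 39 mm high, 170 g, lying flat. Origin: at bench level midway between the sleeves, within 15 mm of the centre of mass. x runs along the tongs to the jaws, y left, z up. Both arms turn on a tail rivet at x = -75 mm and cross at x = 60 mm, so squeezing the sleeves opens the jaws; let go, a spring shuts them.
- tongs_sleeves (a point): Point midway between the red sleeves, 20 mm above the tongs' origin. Sleeves: upright plates, x = -21 to 21 mm, z = 3 to 36 mm, outer faces 56 mm apart at rest. About 8 N on each begins to open the jaws, 13 N opens them fully. At 35 mm over the sleeves the jaws are about 52 mm apart inside, 68 mm outside; the end stop is near 32 mm.
- tongs_jaws (a point): Point midway between the jaws, fixed in the tongs' frame at x = 98, y = 0, z = 14 mm. The jaws are x = 68 to 118 mm, z = 0 to 28 mm, about 4 mm apart at rest, and grip an 18 mm part with about 4 N.
- tongs_left (a joint): Opening angle of each tongs arm about the tail rivet (both arms always move equally): 0 at rest (jaws shut), 0.04 when the jaws hold an 18 mm part, 0.11 on a 42 mm part, 0.16 fully squeezed.
- padlock: Brass padlock, about 0.16 kg, standing on its foot, steel shackle up, 64 mm high. Body: block 42 mm wide, 18 thick, 36 high; shackle 32 wide, 6 thick. x axis up, y along the width, z across the thickness. Origin 32 mm above the foot, mid-width, on a broad face (block z = 0 to 18 mm). Its width lies within 30 degrees of the robot's forward x, so the jaws can come round it from the robot's side.
- padlock_mid (a point): Centre of the padlock's body, 18 mm above the bench; axes as the padlock's.
- grease_tin: Bystander: blue tin with a bare metal lid, 63 mm across, 46 mm high, origin under its centre.
- rouge_tin: Bystander: green tin with a bare metal lid, 51 mm across, 60 mm high, origin under its centre.
- lock_cylinder: Bystander: brass lock cylinder lying on its side, 68 x 32 mm, 17 mm high, origin under its centre.
Mind the look-alikes: they are no part of the job. What is shaped like the padlock but green or turquoise is not meant.

How it is judged:
By the outcome, as a careful person would: the job done as asked, in the order asked, and still so for the second after the job is handed in, with the robot touching nothing.
It also fails if it takes over 45 s, if anything falls off the work surface, if the arm or the gripper's body presses on something with over 40 N, if the wrist force passes 120 N, or if a joint passes its speed limit or range.

## Working session

There is one attempt and no reset: what is moved stays moved. The work goes in short steps, Python scripts to look and compute and a tool call to move; the robot and the scene stay as the last step left them, time stands still between calls to the robot, and variables do not carry over. Pictures are saved under pics/ and viewed, at most 10 in all, crops included, and the job is handed in when it is done.

Besides the shell and the picture viewer there is one more tool, called after "Call:" by a JSON object that holds its "fn" and its "kwargs", one argument or row to a line. jog_arm: Moves the arm, as the interface text tells. Its arguments: {"type":"object","properties":{"deltas":{"type":"array","items":{"type":"number"}},"grip_force":{"type":"number"}},"required":["deltas"]}

```bash
mkdir -p pics; cat > h.py <<'E'
import numpy as np, cv2, json
from cell import status, optics, close_job
from scipy.spatial.transform import Rotation as Ro
def cap(n,save=None):
    s=status.get_state(); c=optics.capture(n)
    if save: cv2.imwrite('pics/'+save,c['img'][:,:,::-1])
    f=240/np.tan(np.radians(c['vertical_fov'])/2)
    K=np.array([[f,0,c['cx']],[0,f,c['cy']],[0,0,1]])
    if n=='wrist':
        T=np.eye(4);T[:3,:3]=Ro.from_rotvec(s['ee_rot']).as_matrix();T[:3,3]=s['eef_pos']
        M=np.linalg.inv(T@np.array(c['T_tool_cam'])); R,t=M[:3,:3],M[:3,3]
    else: R,t=np.array(c['R']),np.array(c['t'])
    return c['img'],K,R,t
def px2w(uv,z,K,R,t):
    o=-R.T@t; out=[]
    for u,v in np.atleast_2d(uv):
        d=R.T@np.linalg.inv(K)@[u,v,1]; out.append((o+d*(z-o[2])/d[2]))
    return np.round(np.array(out),1)
def w2px(X,K,R,t):
    p=(K@(R@np.atleast_2d(X).T+t[:,None])).T; return np.round(p[:,:2]/p[:,2:],1)
def savecal(n,K,R,t): np.savez(n,K=K,R=R,t=t)
def load(n):
    d=np.load(n+'.npz'); return d['K'],d['R'],d['t']
E
python3 - <<'E'
from h import *
ims=[]
for n in ['scene','side','wrist']:
    i,K,R,t=cap(n,n+'0.png'); savecal(n,K,R,t); print(n,np.round(-R.T@t), K[0,0].round(1))
print(status.get_state())
E
```

```text
scene [136. 349. 858.] 469.3
side [ 927. -118.  850.] 477.8
wrist [ 195. -652.  384.] 342.4
{'time': 0.15, 'joints': array([-8.70880205e-01,  3.59225358e-01,  1.12929763e-02, -2.73474560e-04,
       -1.22408564e+00, -2.88090788e-01]), 'joint_velocities': array([ 0.00022855, -0.0024751 ,  0.00360786,  0.00203201,  0.00020626,
        0.00067857]), 'tau': array([ 1.40007185e-03, -5.83277249e+01,  2.93292743e+01,  7.00119272e+00,
        8.83120723e-03, -1.02359538e-04]), 'eef_pos': array([ 270.02715915, -618.246263  ,  225.84286331]), 'ee_rot': array([ 6.42116641e-01, -3.07490977e+00, -1.88090235e-03]), 'wrist_force': array([ 0.10813875, -1.0789054 ,  0.79950829]), 'moment': array([-0.00102134, -0.01665954, -0.02869873]), 'grasp_force': 0.0, 'width': 87.48441697878405}
```

View pics/scene0.png

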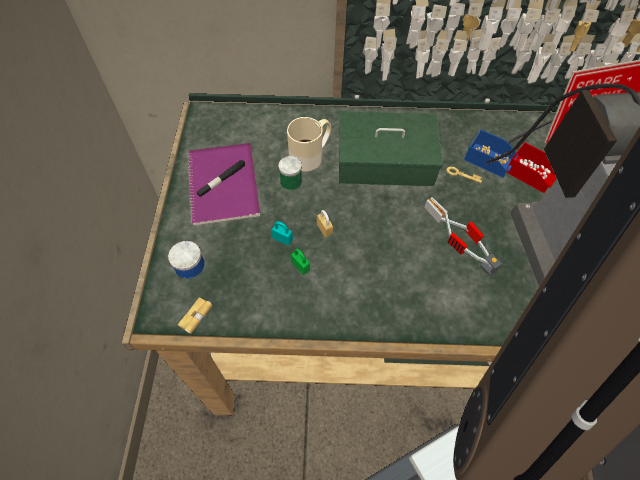

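View pics/side0.png

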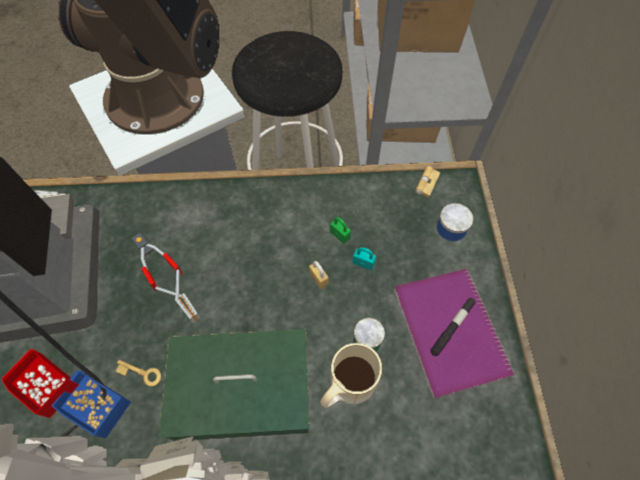

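Scene view: brass padlock at (325,223). Look-alikes are turquoise (282,233) and green (300,261), with the brass lock cylinder at (195,315). The tongs run from the rivet (491,265) to the jaws (432,203). In the side view the padlock is at (318,272), turquoise at (364,258), green at (340,230), and the tongs run from (139,241) to (190,310). I choose the brass one and check it in a crop.

```bash
python3 - <<'E'
from h import *
a=cv2.imread('pics/side0.png'); b=cv2.imread('pics/scene0.png')
c1=cv2.resize(a[245:295,285:385],None,fx=4,fy=4,interpolation=cv2.INTER_CUBIC)
c2=cv2.resize(b[200:250,275:375],None,fx=4,fy=4,interpolation=cv2.INTER_CUBIC)
d1=cv2.resize(a[225:325,120:220],None,fx=4,fy=4,interpolation=cv2.INTER_CUBIC)
d2=cv2.resize(b[185:285,415:515],None,fx=4,fy=4,interpolation=cv2.INTER_CUBIC)
cv2.imwrite('pics/crop1.png',np.hstack([np.vstack([c1,c2]),d1])) 
C={n:load(n) for n in('scene','side')}
print('lock',px2w([[325,226]],25,*C['scene']),px2w([[318,273]],25,*C['side']))
print('rivet',px2w([[491,265]],20,*C['scene']),px2w([[139,241]],20,*C['side']))
print('jaw',px2w([[432,203]],25,*C['scene']),px2w([[191,313]],25,*C['side']))
print('sl',px2w([[475,231],[457,243]],36,*C['scene']),px2w([[148,277],[171,261]],36,*C['side']))
for n,s,q in(('grease',(186,253),(456,217)),('rouge',(290,164),(369,332)),('cyl',(195,315),(428,181)),('green',(300,261),(340,230)),('turq',(282,233),(364,258))):
    print(n,px2w([s],{'grease':46,'rouge':60}.get(n,17),*C['scene']),px2w([q],{'grease':46,'rouge':60}.get(n,17),*C['side']))
print('box',px2w([[340,182],[440,184]],0,*C['scene']))
E
```

```text
lock [[602.5  75.7  25. ]] [[612.6  72.8  25. ]]
rivet [[ 364.8 -179.2   20. ]] [[ 362.  -182.8   20. ]]
jaw [[ 545.8 -160.1   25. ]] [[ 554.  -161.6   25. ]]
sl [[ 439.6 -191.    36. ]
 [ 433.6 -140.    36. ]] [[ 452.4 -197.2   36. ]
 [ 445.4 -148.    36. ]]
grease [[663.5 357.   46. ]] [[667.2 359.4  46. ]]
rouge [[762.   77.5  60. ]] [[765.3  78.2  60. ]]
cyl [[545.2 388.8  17. ]] [[557.5 384.8  17. ]]
green [[556.1 158.9  17. ]] [[554.6 162.1  17. ]]
turq [[634.  161.9  17. ]] [[631.4 166.4  17. ]]
box [[ 706.9  -21.2   -0. ]
 [ 593.9 -223.3    0. ]]
```

View pics/crop1.png

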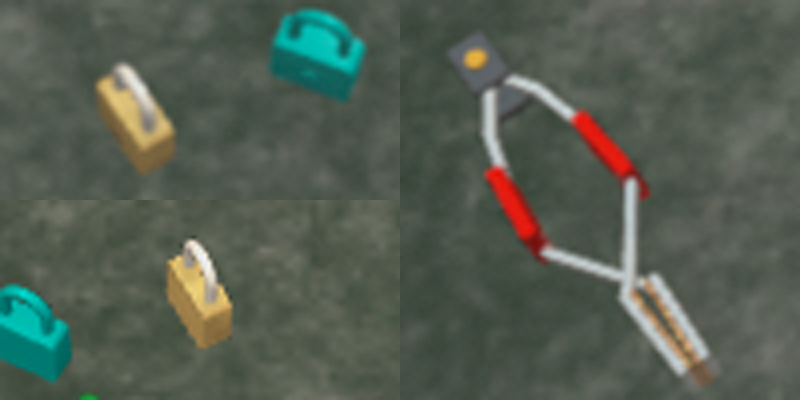

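The crop shows the brass body and steel shackle at side (318,274), with the turquoise one to its right. The tongs' jaws are shut. Before moving I check the wrist view for the machine between the start pose and the work.

```bash
python3 - <<'E'
from h import *
C={n:load(n) for n in('scene','side')}
print('machine base (side) z~60',px2w([[97,205],[97,295],[75,195],[62,265]],60,*C['side']).tolist(),'z0',px2w([[97,205],[97,295]],0,*C['side']).tolist())
for z in(150,250,350): print('monitor z',z,px2w([[50,210],[45,272],[0,165]],z,*C['side']).tolist(),'scene',px2w([[545,180],[560,120],[612,125]],z,*C['scene']).tolist())
E
```

```text
machine base (side) z~60 [[270.9, -216.8, 60.0], [449.8, -283.4, 60.0], [225.4, -244.6, 60.0], [359.6, -315.6, 60.0]] z0 [[221.1, -224.3, 0.0], [413.6, -295.9, -0.0]]
monitor z 150 [[311.9, -276.2, 150.0], [421.6, -319.8, 150.0], [169.7, -321.1, 150.0]] scene [[427.3, -308.5, 150.0], [535.0, -448.1, 150.0], [473.2, -535.0, 150.0]]
monitor z 250 [[399.8, -253.7, 250.0], [493.8, -291.0, 250.0], [278.0, -292.1, 250.0]] scene [[386.2, -215.6, 250.0], [478.6, -335.5, 250.0], [425.6, -410.1, 250.0]]
monitor z 350 [[487.7, -231.2, 350.0], [566.1, -262.3, 350.0], [386.2, -263.2, 350.0]] scene [[345.0, -122.7, 350.0], [422.3, -222.8, 350.0], [377.9, -285.2, 350.0]]
```

View pics/wrist0.png

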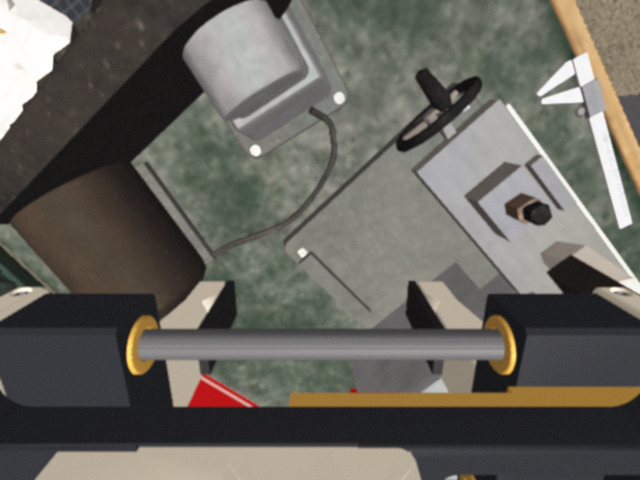

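The wrist view shows a key-cutting machine under the gripper, around (450,200), and a tall dark panel toward the tongs. I rise first, then cross above it.

Call:
{"fn": "jog_arm", "kwargs": {
  "deltas": [100,0,0,-0.67,0,0,0.18,100,0,0,-0.67,0,0,0.18,100,0,0,-0.67,0,0,0.18,100,0,0,-0.67,0,0,0.18,100,0,0,-0.67,0,0,0.18]
}}

```text
time: 0.65
eef_pos: [270.1, -620.2, 436.0]
ee_rot: [-0.202, 3.131, -0.017]
wrist_force: [0.4, -1.1, 0.6]
width: 87.6
grasp_force: 0.0
```

Call:
{"fn": "jog_arm", "kwargs": {
  "deltas": [100,-0.43,0.71,0,0,0,0,100,-0.43,0.71,0,0,0,0,100,-0.43,0.71,0,0,0,0,100,-0.43,0.71,0,0,0,0,100,-0.43,0.71,0,0,0,0]
}}

```text
time: 1.15
eef_pos: [370.9, -388.8, 427.3]
ee_rot: [-0.202, 3.135, 0.0]
wrist_force: [1.2, -0.8, -0.2]
width: 87.5
grasp_force: 0.0
```

Call:
{"fn": "jog_arm", "kwargs": {
  "deltas": [100,-0.43,0.71,0,0,0,0,100,-0.43,0.71,0,0,0,0,100,-0.43,0.71,0,0,0,0,100,-0.43,0.71,0,0,0,0,100,-0.43,0.71,0,0,0,0]
}}

```text
time: 1.65
eef_pos: [471.3, -160.8, 427.7]
ee_rot: [-0.203, 3.135, 0.0]
wrist_force: [1.0, -0.3, 0.2]
width: 87.6
grasp_force: 0.0
```

Call:
{"fn": "jog_arm", "kwargs": {
  "deltas": [100,-0.24,0.34,0.43,0,0,0,100,-0.24,0.34,0.43,0,0,0,100,-0.24,0.34,0.43,0,0,0,100,-0.24,0.34,0.43,0,0,0,100,-0.24,0.34,0.43,0,0,0]
}}

```text
time: 2.15
eef_pos: [528.5, -50.5, 294.4]
ee_rot: [0.206, -3.128, 0.0]
wrist_force: [-0.2, -0.6, -0.2]
width: 87.6
grasp_force: 0.0
```

```bash
python3 - <<'E'
from h import *
i,K,R,t=cap('wrist','wrist1.png'); savecal('w1',K,R,t); s=status.get_state(); print(-R.T@t,R.round(3).tolist(),s['eef_pos'],s['joint_velocities'].round(3))
print(w2px([[607,74,20],[438,-173,20]],K,R,t))
E
```

```text
[448.32636048 -61.80308879 453.17179622] [[-0.132, 0.991, 0.0], [0.946, 0.126, 0.299], [0.296, 0.04, -0.954]] [528.90932866 -51.63957967 296.6646467 ] [-0.029 -0.035  0.042  0.019 -0.021  0.013]
[[404.2 264.8]
 [228.8 107.9]]
```

View pics/wrist1.png

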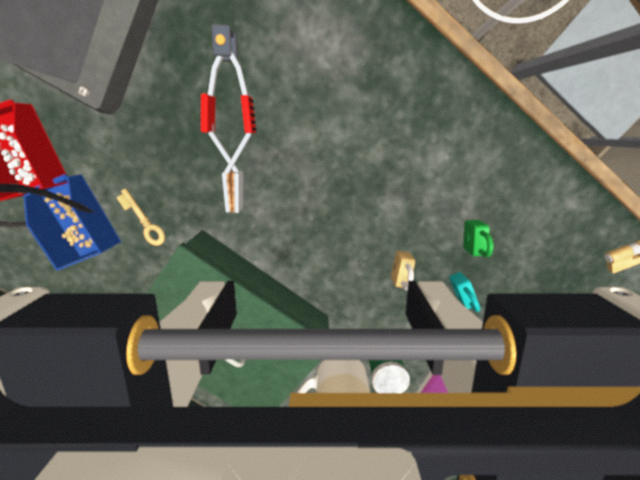

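Wrist view: tongs from the rivet (222,40) to the jaws (232,210), with sleeves at (207,112) and (248,113). The brass padlock is at (403,268), green at (479,238), turquoise at (465,290). I fit the block hulls to the colour masks in all three views.

```bash
cat > fit.py <<'E'
from h import *
from scipy.optimize import minimize
def mask(img,kind,c,r):
    h=cv2.cvtColor(img,cv2.COLOR_BGR2HSV).astype(int); H,S,V=h[...,0],h[...,1],h[...,2]
    m=((H>12)&(H<30)&(S>75)&(V>110)) if kind=='brass' else (((H<7)|(H>173))&(S>150)&(V>70))
    z=np.zeros(m.shape,np.uint8); cv2.circle(z,tuple(map(int,c)),r,1,-1)
    return (m&(z>0)).astype(np.uint8)
def hull(m):
    p=cv2.convexHull(np.argwhere(m)[:,::-1].astype(np.int32)); return p
def fit(views,box,p0):
    """views: (hullpts,cal); box: x,y,z half/ranges in body frame; p=(x,y,yaw)"""
    B=np.array([[a,b,c] for a in box[0] for b in box[1] for c in box[2]],float); S=8
    data=[]
    for hp,cal in views:
        o=hp.reshape(-1,2).min(0)-15; z=np.zeros((S*100,S*100),np.uint8)
        cv2.fillConvexPoly(z,((hp.reshape(-1,2)-o)*S+S//2).astype(np.int32),1); z=cv2.dilate(z,np.ones((S,S),np.uint8)); data.append((o,z,cal))
    def cost(p,ret=False):
        c,s=np.cos(p[2]),np.sin(p[2]); W=B@np.array([[c,s,0],[-s,c,0],[0,0,1]])+[p[0],p[1],0]; L=[]
        for o,z,cal in data:
            q=w2px(W,*cal); y=np.zeros_like(z); cv2.fillConvexPoly(y,cv2.convexHull(((q-o)*S+S//2).astype(np.int32)),1)
            L.append(1-(y&z).sum()/(y|z).sum())
        return L if ret else sum(L)
    r=min((minimize(cost,[p0[0],p0[1],a],method='Nelder-Mead',options=dict(initial_simplex=[[p0[0],p0[1],a],[p0[0]+10,p0[1],a],[p0[0],p0[1]+10,a],[p0[0],p0[1],a+.2]],maxiter=150)) for a in p0[2]),key=lambda r:r.fun)
    return r.x, np.round(cost(r.x,True),2)
E
python3 - <<'E'
from fit import *
from math import degrees
F=dict(w1='wrist1',side='side0',scene='scene0')
C={n:load(n) for n in F}; I={n:cv2.imread(f'pics/{F[n]}.png') for n in F}
lk=dict(w1=(403,268),side=(318,273),scene=(325,224)); rd=dict(w1=(228,113),side=(160,270),scene=(466,236))
def go(cs,kind,box,p0,ns,r):
    v=[]
    for n in ns:
        m=mask(I[n],kind,cs[n],r[n]); v.append((hull(m),C[n])); print(n,m.sum(),hull(m).reshape(-1,2).ptp(0) if hasattr(np.ndarray,'ptp') else np.ptp(hull(m).reshape(-1,2),0),end=' ')
    x,c=fit(v,box,p0); print(kind,ns,x[:2].round(1),degrees(x[2]),c)
for ns in (['w1'],['w1','side','scene'],['side','scene']):
    go(lk,'brass',((-21,21),(-9,9),(0,36)),(607,74,(-.35,0,.35)),ns,dict(w1=24,side=20,scene=18))
    go(rd,'red',((-21,21),(-28,28),(3,36)),(438,-173,(0,.12)),ns,dict(w1=40,side=35,scene=30))
print('rivet',px2w([[221,40]],20,*C['w1']),'jawtip',px2w([[232,211]],28,*C['w1']))
E
```

```text
Traceback (most recent call last):
AttributeError: `ptp` was removed from the ndarray class in NumPy 2.0. Use np.ptp(arr, ...) instead.
```

```bash
cat > run1.py <<'E'
from fit import *
from math import degrees
F=dict(w1='wrist1',side='side0',scene='scene0')
C={n:load(n) for n in F}; I={n:cv2.imread(f'pics/{F[n]}.png') for n in F}
lk=dict(w1=(403,268),side=(318,273),scene=(325,224)); rd=dict(w1=(228,113),side=(160,270),scene=(466,236))
def go(cs,kind,box,p0,ns,r):
    v=[]
    for n in ns:
        m=mask(I[n],kind,cs[n],r[n]); v.append((hull(m),C[n])); print(n,m.sum(),np.ptp(hull(m).reshape(-1,2),axis=0),end=' ')
    x,c=fit(v,box,p0); print(kind,ns,x[:2].round(1),degrees(x[2]),c)
for ns in (['w1'],['w1','side','scene'],['side','scene']):
    go(lk,'brass',((-21,21),(-9,9),(0,36)),(607,74,(-.35,0,.35)),ns,dict(w1=24,side=20,scene=18))
    go(rd,'red',((-21,21),(-28,28),(3,36)),(438,-173,(0,.12)),ns,dict(w1=40,side=35,scene=30))
print('rivet',px2w([[221,40]],20,*C['w1']),'jawtip',px2w([[232,211]],28,*C['w1']))
E
python3 run1.py
```

```text
w1 554 [24 36] brass ['w1'] [613.4  72.7] -2.962165526135335 [0.11]
w1 917 [55 39] red ['w1'] [ 445.1 -173.9] 6.290744855062781 [0.04]
w1 554 [24 36] side 222 [19 23] scene 232 [15 22] brass ['w1', 'side', 'scene'] [612.5  72.7] -0.9324554142837176 [0.13 0.2  0.16]
w1 917 [55 39] side 236 [40 36] scene 396 [36 33] red ['w1', 'side', 'scene'] [ 444.1 -173.4] 5.277189530203711 [0.06 0.1  0.1 ]
side 222 [19 23] scene 232 [15 22] brass ['side', 'scene'] [611.3  73.4] 1.2015322651321836 [0.2  0.13]
side 236 [40 36] scene 396 [36 33] red ['side', 'scene'] [ 442. -173.] 6.014899159051976 [0.11 0.04]
rivet [[ 367.6 -185.4   20. ]] jawtip [[ 560.7 -160.5   28. ]]
```

Call:
{"fn": "jog_arm", "kwargs": {
  "deltas": [100,0.332,-0.366,0.3,0,0,0.01,100,0.332,-0.366,0.3,0,0,0.01,100,0.332,-0.366,0.656,0,0,0.01,100,0.332,-0.366,0.656,0,0,0.01,100,0.332,-0.366,0.656,0,0,0.01]
}}

```text
time: 2.7
eef_pos: [446.7, -173.1, 109.4]
ee_rot: [-0.176, 3.133, -0.001]
wrist_force: [1.3, 0.7, -1.0]
width: 87.8
grasp_force: 0.0
```

Call:
{"fn": "jog_arm", "kwargs": {
  "deltas": [100,0,0,0,0,0,0,100,0,0,0,0,0,0]
}}

```text
time: 2.9
eef_pos: [446.6, -172.7, 109.6]
ee_rot: [0.176, -3.136, 0.001]
wrist_force: [1.1, -0.0, 1.0]
width: 87.5
grasp_force: 0.0
```

Call:
{"fn": "jog_arm", "kwargs": {
  "deltas": [100,0.007,-0.002,0.15,0,0,0,100,0.007,-0.002,0.25,0,0,0,100,0.007,-0.002,0.31,0,0,0,100,0.007,-0.002,0.345,0,0,0,100,0.007,-0.002,0.345,0,0,0]
}}

```text
time: 3.4
eef_pos: [445.8, -172.3, 5.9]
ee_rot: [-0.179, 3.136, -0.0]
wrist_force: [-0.4, -0.0, 1.2]
width: 87.6
grasp_force: 0.0
```

Call:
{"fn": "jog_arm", "kwargs": {
  "deltas": [68,0,0,0,0,0,0,62,0,0,0,0,0,0,55,0,0,0,0,0,0,48,0,0,0,0,0,0,42,0,0,0,0,0,0],
  "grip_force": 25
}}

```text
time: 3.9
eef_pos: [445.5, -172.5, 6.2]
ee_rot: [-0.178, 3.135, -0.0]
wrist_force: [1.6, 0.4, 1.8]
width: 53.4
grasp_force: 8.5
```

Call:
{"fn": "jog_arm", "kwargs": {
  "deltas": [40,0,0,0,0,0,0,40,0,0,0,0,0,0,40,0,0,0,0,0,0]
}}

```text
time: 4.2
eef_pos: [446.3, -172.5, 6.2]
ee_rot: [-0.179, 3.134, -0.001]
wrist_force: [4.0, 0.3, 5.0]
width: 36.1
grasp_force: 15.4
```

Call:
{"fn": "jog_arm", "kwargs": {
  "deltas": [36,0,0,0,0,0,0,36,0,0,0,0,0,0,36,0,0,-0.017,0,0,0,36,0,0,-0.033,0,0,0,36,0,0,-0.047,0,0,0]
}}

```text
time: 4.7
eef_pos: [443.6, -172.4, 19.7]
ee_rot: [0.177, -3.135, -0.0]
wrist_force: [0.0, 0.8, -1.0]
width: 32.1
grasp_force: 14.4
```

```bash
python3 - <<'E'
from h import *
for n in ('side','scene'): cap(n,n+'2.png')
a=cv2.imread('pics/side2.png')[215:340,100:260]; b=cv2.imread('pics/scene2.png')[170:295,390:550]
cv2.imwrite('pics/crop2.png',cv2.resize(np.vstack([a,b])[:, :],None,fx=2.4,fy=2.4,interpolation=cv2.INTER_CUBIC))
s=status.get_state(); print(s['eef_pos'],s['width'],s['grasp_force'],s['wrist_force'])
E
```

```text
[ 444.43558544 -172.46589216   20.06469715] 32.15334035694346 14.410101497196592 [-0.73132597  0.16321564 -1.15660266]
```

View pics/crop2.png

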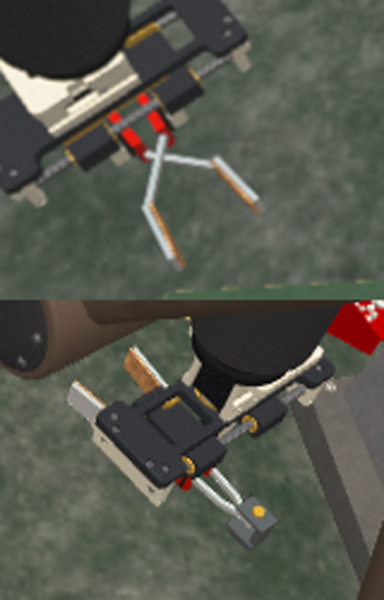

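The crop shows the jaws open and the tongs lifted between the fingers. I travel to a point on the robot's side of the padlock.

Call:
{"fn": "jog_arm", "kwargs": {
  "deltas": [36,-0.01,0.13,0,0,0,0.02,36,-0.025,0.27,0,0,0,0.04,36,-0.04,0.41,0,0,0,0.06,36,-0.055,0.55,0,0,0,0.08,36,-0.07,0.69,0,0,0,0.093]
}}

```text
time: 5.3
eef_pos: [441.5, 37.1, 19.6]
ee_rot: [-0.054, -3.141, 0.0]
wrist_force: [1.6, -0.6, -1.6]
width: 31.5
grasp_force: 14.4
```

Call:
{"fn": "jog_arm", "kwargs": {
  "deltas": [36,0,0.06,0,0,0,0,36,0,0.125,0,0,0,0,36,0,0.125,0,0,0,0]
}}

```text
time: 5.6
eef_pos: [443.6, 75.1, 19.7]
ee_rot: [0.047, 3.141, 0.001]
wrist_force: [-0.1, -0.6, -1.3]
width: 31.7
grasp_force: 14.4
```

```bash
python3 - <<'E'
from h import *
for n in ('side','scene'): cap(n,n+'3.png')
a=cv2.imread('pics/side3.png')[200:320,240:400]; b=cv2.imread('pics/scene3.png')[170:290,260:420]
cv2.imwrite('pics/crop3.png',cv2.resize(np.hstack([a,b]),None,fx=2.5,fy=2.5,interpolation=cv2.INTER_CUBIC))
s=status.get_state(); print(s['eef_pos'],s['ee_rot'],s['width'],s['grasp_force'],s['wrist_force'])
E
```

```text
[442.85565356  73.16925025  19.44322011] [-4.97936974e-02 -3.14056144e+00  4.89079652e-04] 32.100428307267734 14.41811604599934 [ 0.06857248 -0.33012914 -1.87095837]
```

View pics/crop3.png

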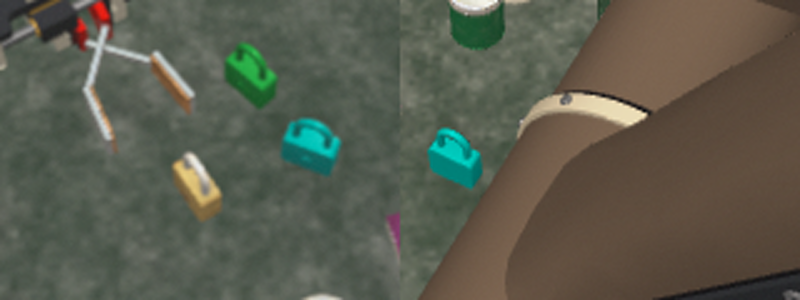

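In the side crop the jaws are open, with tips near (110,143) and (188,103). The padlock is ahead at (197,187), and green and turquoise are clear of the path. I check alignment with an overlay of the fitted model.

```bash
python3 - <<'E'
from h import *
C={n:load(n) for n in('w1','side')}
def ov(f,n,o,w,h,s,items):
    im=cv2.resize(cv2.imread(f'pics/{f}.png')[o[1]:o[1]+h,o[0]:o[0]+w],None,fx=s,fy=s,interpolation=cv2.INTER_CUBIC)
    for P,col in items:
        q=((w2px(P,*C[n])-o)*s+s/2).astype(int)
        cv2.polylines(im,[q],len(P)>2,col,1)
    return im
def blk(x,y,deg,z=36):
    a=np.radians(deg);u=np.array([np.cos(a),np.sin(a)]);v=np.array([-u[1],u[0]])
    return np.array([[*(np.array([x,y])+i*21*u+j*9*v),z] for i,j in((1,1),(1,-1),(-1,-1),(-1,1))])
it=[(blk(612.5,72.7,-2),(0,0,255)),(blk(612.5,72.7,-2,0),(255,0,0))]
yaw=np.radians(-1.8); ax=lambda d:[443+d*np.cos(yaw),73.2+d*np.sin(yaw),42]
A=ov('wrist1','w1',(375,240),60,60,6,it)
B=ov('side3','side',(265,205),70,100,6,it+[([ax(60),ax(118)],(255,255,0))])
A=cv2.copyMakeBorder(A,0,240,0,0,cv2.BORDER_CONSTANT)
cv2.imwrite('pics/ov.png',np.hstack([A,B]))
print(px2w([[283.2,255],[316,238.5]],42,*C['side']).tolist(),px2w([[284.5,258],[315,244]],14,*C['side']).tolist(),[ax(118)])
E
```

```text
[[552.2, 33.9, 42.0], [556.2, 104.6, 42.0]] [[546.2, 38.0, 14.0], [552.6, 104.1, 14.0]] [[np.float64(560.9417741231564), np.float64(69.49353042878086), 42]]
```

View pics/ov.png

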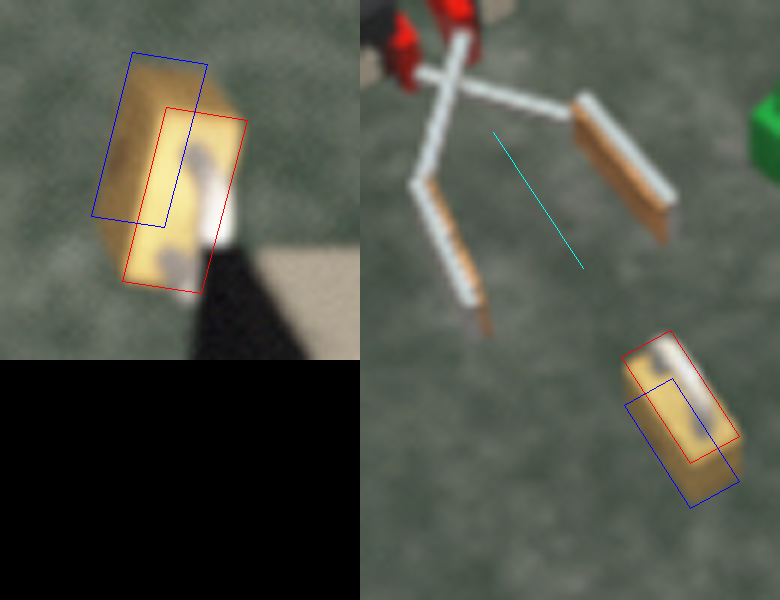

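The overlay fits in the side view: padlock at about (612,73), yaw −2°, and the tongs' axis is centred between the jaw tips. I go forward.

Call:
{"fn": "jog_arm", "kwargs": {
  "deltas": [36,-0.05,0.01,0,0,0,0,36,-0.11,0.0175,0,0,0,0,36,-0.17,0.0175,0,0,0,0,36,-0.22,0.0175,0,0,0,0,36,-0.248,0.0175,0,0,0,0]
}}

```text
time: 6.2
eef_pos: [518.6, 74.9, 19.4]
ee_rot: [-0.054, -3.141, 0.0]
wrist_force: [0.1, -0.2, -1.8]
width: 31.6
grasp_force: 14.4
```

```bash
python3 - <<'E'
from h import *
i,K,R,t=cap('side','side4.png')
a=cv2.imread('pics/side4.png')[215:305,265:365]
cv2.imwrite('pics/crop4.png',cv2.resize(a,None,fx=6,fy=6,interpolation=cv2.INTER_CUBIC))
s=status.get_state(); print(s['eef_pos'],s['ee_rot'],s['width'],s['grasp_force'],s['wrist_force'])
E
```

```text
[519.40710323  75.1281461   19.43851829] [ 5.32530897e-02  3.14084277e+00 -2.31454653e-04] 31.681941740342474 14.441281343169976 [ 3.25641531  0.81082801 -1.15848999]
```

View pics/crop4.png

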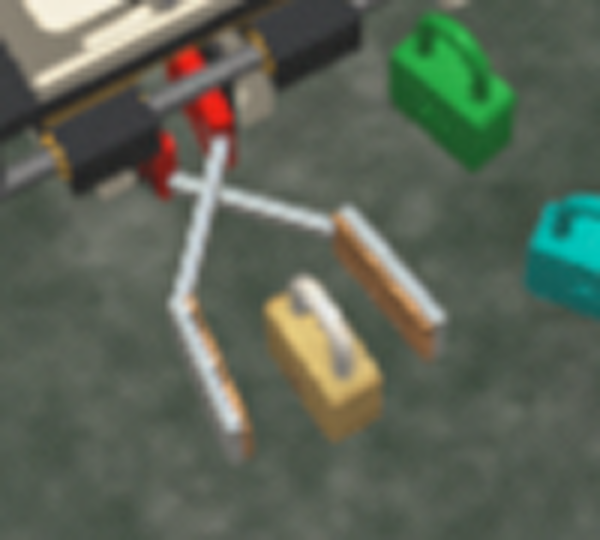

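```bash
python3 - <<'E'
from h import *
c=load('side'); g=lambda l:[(265+u/6-.4,215+v/6-.4) for u,v in l]
print('tips z14',px2w(g([(240,458),(430,360)]),14,*c).tolist())
print('tips z42 inner/outer',px2w(g([(238,430),(440,320)]),42,*c).tolist())
print('back z42',px2w(g([(182,298),(342,210)]),42,*c).tolist())
print('lock foot front',px2w(g([(335,440),(380,412)]),0,*c).tolist(),'top',px2w(g([(265,305),(333,405),(382,375)]),36,*c).tolist())
E
```

```text
tips z14 [[625.6, 34.5, 14.0], [630.2, 102.7, 14.0]]
tips z42 inner/outer [[627.6, 33.7, 42.0], [630.6, 105.4, 42.0]]
back z42 [[580.7, 42.4, 42.0], [582.0, 100.7, 42.0]]
lock foot front [[631.8, 65.6, 0.0], [631.6, 82.9, 0.0]] top [[594.3, 64.1, 36.0], [634.3, 63.6, 36.0], [634.1, 81.7, 36.0]]
```

The padlock is between the open jaws. I trim it: yaw +1.5°, y +1 mm, x +2 mm, then lower to the bench.

Call:
{"fn": "jog_arm", "kwargs": {
  "deltas": [36,-0.007,0.003,0,0,0,-0.017,36,-0.007,0.003,0.015,0,0,-0.017,36,-0.007,0.003,0.03,0,0,-0.017,36,-0.007,0.003,0.044,0,0,-0.017,36,-0.007,0.003,0.044,0,0,-0.017]
}}

```text
time: 6.75
eef_pos: [519.3, 76.7, 6.3]
ee_rot: [-0.009, -3.141, 0.001]
wrist_force: [-0.9, -0.7, 0.0]
width: 32.0
grasp_force: 14.3
```

Call:
{"fn": "jog_arm", "kwargs": {
  "deltas": [39,0,0,0,0,0,0,42,0,0,0,0,0,0,45,0,0,0,0,0,0,48,0,0,0,0,0,0,51,0,0,0,0,0,0]
}}

```text
time: 7.25
eef_pos: [519.9, 76.7, 6.3]
ee_rot: [-0.01, -3.141, 0.0]
wrist_force: [0.3, 0.1, -1.7]
width: 44.1
grasp_force: 9.9
```

Call:
{"fn": "jog_arm", "kwargs": {
  "deltas": [54,0,0,0,0,0,0,57,0,0,0,0,0,0,60,0,0,0,0,0,0,64,0,0,0,0,0,0,70,0,0,0,0,0,0]
}}

```text
time: 7.75
eef_pos: [520.2, 76.8, 6.6]
ee_rot: [0.009, 3.141, 0.0]
wrist_force: [-0.2, 0.4, 0.4]
width: 58.9
grasp_force: 0.0
```

Next I open fully, rise straight up, and look.

Call:
{"fn": "jog_arm", "kwargs": {
  "deltas": [100,0,0,0,0,0,0,100,0,0,0,0,0,0,100,0,0,0,0,0,0,100,0,0,0,0,0,0,100,0,0,-0.02,0,0,0]
}}

```text
time: 8.25
eef_pos: [519.4, 76.4, 12.0]
ee_rot: [-0.01, -3.14, 0.001]
wrist_force: [-0.1, 0.3, 0.8]
width: 87.4
grasp_force: 0.0
```

Call:
{"fn": "jog_arm", "kwargs": {
  "deltas": [100,0,0,-0.06,0,0,0,100,0,0,-0.15,0,0,0,100,0,0,-0.3,0,0,0,100,0,0,-0.45,0,0,0,100,0,0,-0.6,0,0,0]
}}

```text
time: 8.75
eef_pos: [519.5, 76.5, 194.8]
ee_rot: [0.009, 3.141, 0.0]
wrist_force: [1.7, 0.9, -0.8]
width: 87.6
grasp_force: 0.0
```

Call:
{"fn": "jog_arm", "kwargs": {
  "deltas": [100,0.1,0,-0.3,0,0,0,100,0.1,0,-0.3,0,0,0,100,0.1,0,-0.3,0,0,0,100,0.1,0,-0.3,0,0,0,100,0.1,0,-0.3,0,0,0]
}}

```text
time: 9.25
eef_pos: [489.4, 76.7, 281.9]
ee_rot: [-0.01, -3.141, 0.0]
wrist_force: [-0.1, 0.0, -0.7]
width: 87.2
grasp_force: 0.0
```

```bash
python3 - <<'E'
from h import *
cap('side','side5.png')
a=cv2.imread('pics/side5.png')[190:300,255:385]
cv2.imwrite('pics/crop5.png',cv2.resize(a,None,fx=5.4,fy=5.4,interpolation=cv2.INTER_CUBIC))
s=status.get_state(); print(s['eef_pos'],s['width'],s['wrist_force'])
E
```

```text
[489.4008646   76.6662491  281.42125214] 87.66579060971004 [-0.38447861 -0.35961049 -0.84991022]
```

View pics/crop5.png

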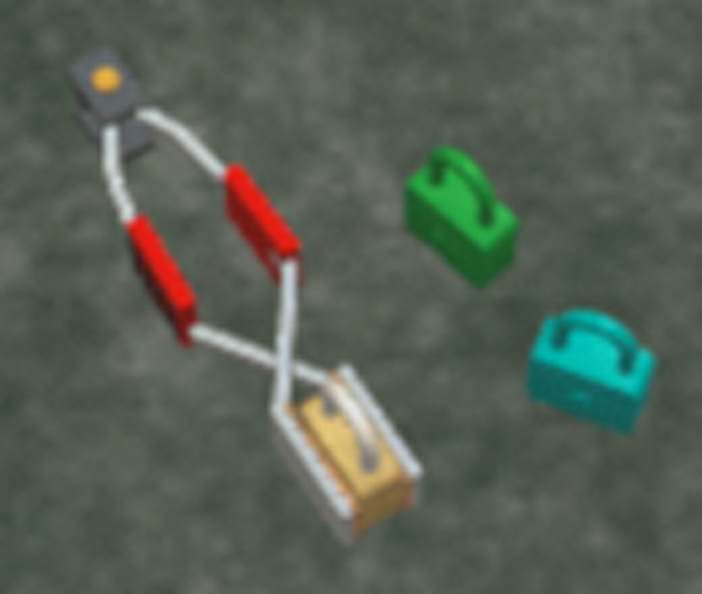

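The side crop shows the padlock upright at (360,450), gripped on both broad faces and in line with the jaws. The tongs lie flat, the neighbours are untouched and the robot is clear. I hand the job in.

```bash
python3 -c "
from cell import close_job
print(close_job())"
```

```text
the job is handed in; nothing more can be done
None
```

The tongs now lie flat on the bench, holding the brass padlock upright by its two broad faces at about mid-width; the tins and lock cylinder were not touched, and the job is handed in at about 9 s.

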